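# Clamp a pipe stub in the cross-drilling jig with its bayonet plunger

## Robot

A 6-joint arm with a two-finger parallel gripper is mounted at the origin on a cart in front of the work surface, level with it; the furniture and walls round the work are solid. World frame = base frame: x ahead of the robot, y to its left, z up, the work surface at z = 0. Lengths are in m, angles in rad, forces in N, time in s.
With the tool pointing down it reaches from about 0.375 to 0.9 m from the base axis. Payload 3.1 kg.
Tool frame: the origin (TCP) lies between the finger pads; the fingertips stand 17 mm ahead of it and the grasp point (between the pads) lies 2 mm behind it (robot.nose_length is the distance from the TCP to the fingertips, in m); z points along the fingers, y is the line along which they close (so a half turn about z gives the same grasp; the last joint's range is limited). The gripper opens to 87 mm and grips with 3 to 60 N. Pads are 19 mm wide; open, the fingers measure 117 mm over their backs; the gripper's body (75 mm by 190 mm) begins 51 mm behind the grasp point.
Start: joints at [1.121, 0.527, 1.433, -0, 1.181, -0.178], TCP at [0.167, 0.602, 0.24] pointing down, gripper open.
Joint ranges: [-3.08, 3.08], [-0.75, 2.2], [0.22, 2.44], [-1.43, 4.57], [0, 2.65], [-2.85, 2.85]. Speed limits (rad/s): [2.79, 2.79, 3.14, 3.14, 3.14, 3.14].

## Interface

Orientations are given as a unit quaternion [x, y, z, w].
In Python, from rig import robot, cams gives the robot as it stands.
- The arm moves only by the shell command python3 -m pendant 'ROWS' [FORCE]. ROWS is JSON, a list of rows, each an object with "jaw": the opening, from 0 (shut) to 1 (fully open); "linear": the shift along the tool's x, y, z in cm, a list of three; "twist": the turn about the tool's z in degrees. A call has 1 to 12 rows; each row shifts and turns the commanded pose from where the row before left it, along the tool's axes as they then stand; what a row does not reach is not made up. A row lasts 1/12 s, in which the tool goes at most 41.7 mm and 7.16 degrees, less where a joint would pass 70% of its speed; a pose out of reach is approached as far as the arm can. A call is refused whole if a number of a shift passes 4.17 or a number of a turn 7.16, either way. A call with a gripper value outside its range is refused whole. The fingers move at their own pace and stop on an object; FORCE is the grip in N (left out, the last holds). Time passes only in rows, so rows that do not move let the fingers close. It gives the time, the measured TCP pose, the force, the opening and the grip force at its end, in the units of the state.
- robot.get_obs(): the state, without advancing time (a new reading comes with each control period).
- cams.camera(name): name is "scene" or "top" or "wrist"; returns a dict with "color" (480x640x3 uint8, blue, green, red), "depth" (480x640 float32, m along the optical axis (not along the pixel's ray), 0 where there is no reading), "fov_y" (degrees; the focal length in pixels is half the picture's height over the tangent of half this angle, whatever the lens; pixels are square), "cx", "cy" (the principal point, pixels), "k1" (the pictures are not rectified: a ray, as slopes to the right and down, at radius r is drawn at 1 + k1 r^2 times it, then the intrinsics apply), "view" (4x4, takes a point from world to camera coordinates). Camera axes: x right, y down, z forward; pixel columns grow to the right and rows downward; lengths in m; the calibration is good to about 2 mm. A picture is of the moment at which its call begins.
- robot.hand_in(): hands the job in; it is judged then, once.
The state is a dict: "time": time; "q": joint angles; "joint_velocities": joint speeds; "joint_torque": joint torques, N m; "position": TCP position; "tool_rot": TCP orientation; "ft_force": force on the tool from outside, world axes, zero at the start; "moment": the same for the moment, N m; "grip_width": finger opening in m; "grip_force": force on a finger pad.
Only numpy, scipy, OpenCV 4.12 (cv2) and the standard library are available. Lean on these libraries where they do the work, as an engineer would, in place of code of your own. Each camera call takes 0.05 s, during which the arm holds its last target. There are 200 camera calls.

## Task

Clamp the pipe stub that lies in the V-block of the drilling jig: with a fingertip push the plunger's handle along its slot to the far end, so that the plunger drives the pipe against the end stop, then press the handle down into the cross slot as far as it goes, so that it is locked. Only push the handle, without pinching it or forcing it (35 N is too much); do not touch the pipe with the fingers or lift it out of the V-block, and leave the spare pipe, the red cap and the spanner where they lie.

Things in the scene. Friction and masses are not known exactly. Their poses are not given: they have to be found in the camera images.
- jig: Cross-drilling jig fixed on the bench, bare steel, base plate 90 x 340 x 12 mm. Origin at the centre of the plate's underside, on the bench; y along the plate from the plunger's end to the end stop, x away from the front (the side the handle leans to), z up. At the -y end a barrel (36 mm outer diameter, 44 mm collars) lies along y, axis at x = 0, z = 45 mm, from y = -159 to -55 mm
- slot_corner (a point): corner of the L-shaped slot, 13 mm wide, in the barrel's wall. The long leg runs along jig y from y = -135 to -85 mm, 60 degrees from vertical towards the front (-x); at its +y end, here, the cross leg starts and runs round the barrel, down the front. Axes as the jig's
- vee_end (a point): bottom of the V at the V-block's end nearest the plunger (jig y = -10 mm; the block reaches to y = 105 mm, 62 mm wide, 43 mm high). A bridge with a drill bush, 92 mm high, stands over it at jig y = 45 to 85 mm. Axes as the jig's
- plunger (a joint): travel of the plunger along the jig's +y, m: 0 = handle at the -y end of the long leg, 0.050 = at the far end, where alone it can turn. It stays where it is left; moving it takes about 3 N, up to 7 N once its sprung pad presses the pipe on the stop. The pad meets the pipe on the way
- handle (a joint): turn of the handle about the plunger's axis, rad: 0 = in the long leg, leaning 60 degrees from vertical to the front; 0.75 = bottom of the cross leg, 103 degrees from vertical, locked. It stays where it is left and turns with 1 to 2 N at the knob; before the far end it cannot turn more than about 0.15
- lever: the handle: a 10 mm steel pin with a black ball knob of 20 mm diameter; origin at the knob's centre, z along the pin outwards, y as the jig's. The knob lies 50 mm from the plunger's axis: at handle angle q, in the jig's frame, x = -50 sin(1.047 + q) mm, z = 45 + 50 cos(1.047 + q) mm, y = -135 mm + plunger travel
- stop_face (a point): centre of the end stop's round face, against which the pipe's end must bear; 45 mm above the bench, at jig y = 125 mm
- end_stop: the end stop, an upright steel plate with a set screw, 68 mm high, at jig y = 125 to 155 mm; its origin is the jig's origin
- work_pipe: pipe stub to be clamped: bare steel, 32 mm in diameter, 120 mm long, lying in the V-block along the jig's y, loose, a little short of the stop. Origin at the middle of its length, on its underside, 16 mm below its axis; y along the pipe
- spare_pipe: second pipe stub of the same kind, lying on the bench behind the jig: to be left alone. Origin as before
- cap: red screw cap, 46 mm in diameter, 26 mm high, on the bench in front of the V-block: to be left alone. Origin under its centre
- spanner: combination spanner, 32 x 192 x 9 mm, flat on the bench to the right of the jig: to be left alone. Origin under its centre; y along it
Things that resemble listed ones, but are neither listed nor needed, are in the scene too. Leave any orange look-alike of the work_pipe alone.

How it is judged:
By the outcome, as a careful person would: the job done as asked, in the order asked, and still so for the second after the job is handed in, with the robot touching nothing.
It also fails if it takes over 38 s, if anything falls off the work surface, if the arm or the gripper's body presses on something with over 40 N, if the wrist force passes 120 N, or if a joint passes its speed limit or range.

## Working session

There is one attempt and no reset: what is moved stays moved. The work goes in short steps, Python scripts to look and compute and a shell command to move; the robot and the scene stay as the last step left them, time stands still between calls to the robot, and variables do not carry over. Pictures are saved under pics/ and viewed, at most 10 in all, crops included, and the job is handed in when it is done.

```bash
mkdir -p pics
cat > h.py <<'E'
import numpy as np, cv2
from rig import robot, cams
def snap(n):
    c=cams.camera(n); np.save(f'/tmp/{n}.npy',c,allow_pickle=True); return c
def load(n): return np.load(f'/tmp/{n}.npy',allow_pickle=True).item()
def world(c,u,v,d=None,z=None):
    f=c['color'].shape[0]/2/np.tan(np.radians(c['fov_y']/2))
    K=np.array([[f,0,c['cx']],[0,f,c['cy']],[0,0,1]])
    D=np.array([c['k1'],0,0,0.])
    p=cv2.undistortPoints(np.array([[[u,v]]],float),K,D)[0,0]
    r=np.array([p[0],p[1],1]); V=np.array(c['view']); R=V[:3,:3]; o=-R.T@V[:3,3]; w=R.T@r
    if z is not None: return o+w*(z-o[2])/w[2]
    if d is None: d=np.median(c['depth'][int(v)-1:int(v)+2,int(u)-1:int(u)+2])
    return o+w*d
def pix(c,P):
    f=c['color'].shape[0]/2/np.tan(np.radians(c['fov_y']/2))
    V=np.array(c['view']); p=V[:3,:3]@np.array(P)+V[:3,3]; s=p[:2]/p[2]; s=s*(1+c['k1']*(s@s))
    return s*f+[c['cx'],c['cy']]
E
python3 - <<'E'
from h import *
for n in('scene','top'):
    c=snap(n); cv2.imwrite(f'pics/{n}1.png',c['color']); print(n,c['fov_y'],c['k1'],np.round(c['view'],3).tolist())
o=robot.get_obs(); print(o['time'],o['position'],o['tool_rot'],o['ft_force'],o['grip_width'])
E
```

```text
scene 56.874625743834684 -0.0018907756663879697 [[0.649, -0.761, -0.007, -0.378], [-0.586, -0.494, -0.642, 0.367], [0.485, 0.421, -0.767, 0.742], [0.0, 0.0, 0.0, 1.0]]
top 43.920733509179 -0.019303275539886634 [[-0.068, -0.998, -0.005, -0.001], [-0.974, 0.068, -0.214, 0.594], [0.214, -0.01, -0.977, 1.261], [0.0, 0.0, 0.0, 1.0]]
0.1 [0.1668967  0.60167039 0.23867172] [ 1.34975169e-01  9.90848514e-01 -9.19882855e-04 -2.81168964e-04] [-0.03604404 -0.42777606  0.19312142] 0.08741749376103707
```

View pics/scene1.png

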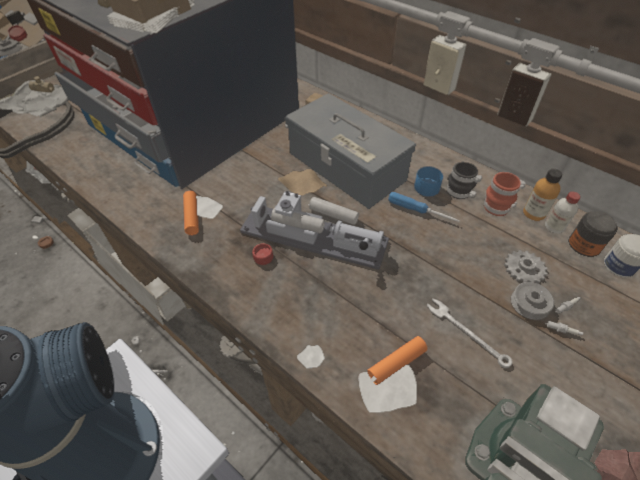

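View pics/top1.png

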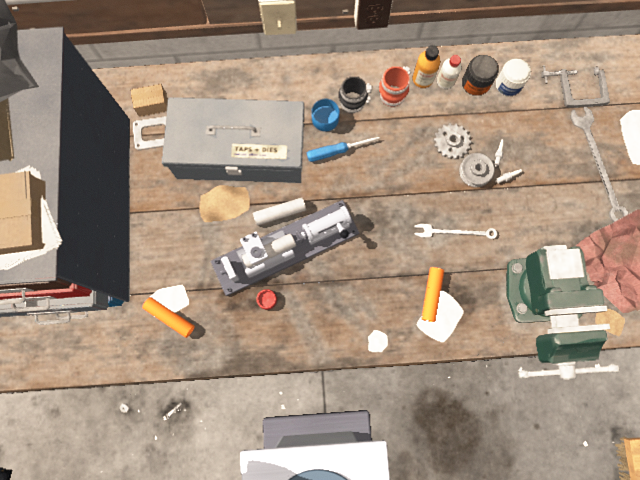

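The jig lies from about (222,280), the stop, to (350,220), the plunger, in the top picture. The spare pipe is at (279,212), the work pipe at about (285,243), and the orange look-alikes at (168,317) and (432,293). I'll enlarge the jig.

Run:
```python
from h import *
c=load('top'); a=c['color'][195:300,205:385]; cv2.imwrite('pics/topc.png',cv2.resize(a,None,fx=4.4,fy=4.4,interpolation=cv2.INTER_CUBIC))
c=load('scene'); a=c['color'][180:280,235:400]; cv2.imwrite('pics/scenec.png',cv2.resize(a,None,fx=4.8,fy=4.8,interpolation=cv2.INTER_CUBIC))
```

```text
(no output)
```

View pics/topc.png

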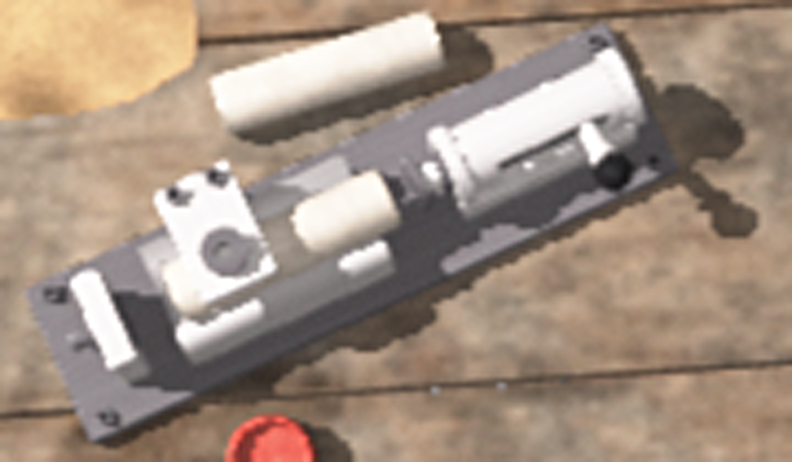

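View pics/scenec.png

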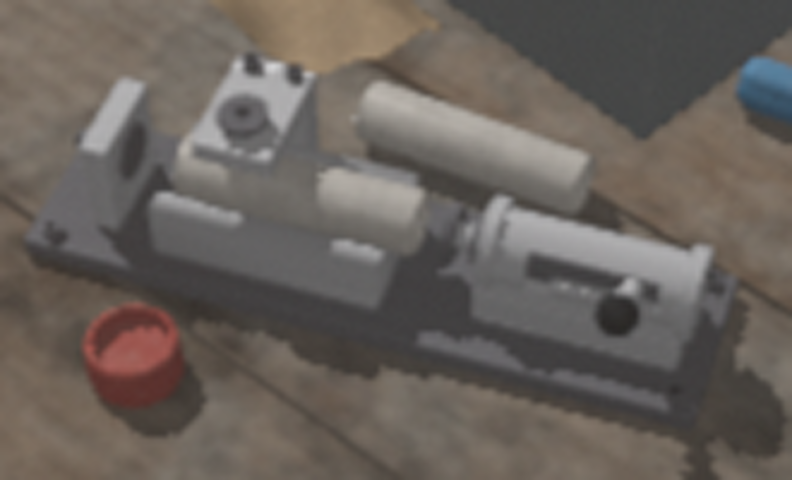

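The crops show the work pipe under the bridge, short of the stop. The handle leans to the front at the -y end of its slot, with the knob at topc (614,170) and scenec (618,313). The plate corners in topc are (28,290), (95,441), (608,25) and (682,168).

Run:
```python
from h import *
t=load('top'); s=load('scene')
T=lambda x,y:(205+(x+.5)/4.4-.5,195+(y+.5)/4.4-.5)
S=lambda x,y:(235+(x+.5)/4.8-.5,180+(y+.5)/4.8-.5)
P=np.array([world(t,*T(*p),z=.012) for p in[(28,290),(95,441),(608,25),(682,168)]])
print(P.round(4)); c=P.mean(0)
ey=(P[0]+P[1]-P[2]-P[3])/2; ex=(P[0]+P[2]-P[1]-P[3])/2
print('centre',c,'len',np.linalg.norm(ey),np.linalg.norm(ex),'yaw',np.degrees(np.arctan2(-ey[0],ey[1])),np.degrees(np.arctan2(ex[1],ex[0])))
print('front corners scene',world(s,*S(28,250),z=.012),world(s,*S(690,420),z=.006))
yaw=np.arctan2(-ey[0],ey[1]); R=np.array([[np.cos(yaw),-np.sin(yaw),0],[np.sin(yaw),np.cos(yaw),0],[0,0,1]])
k=np.array([-.050*np.sin(1.047),-.135,.045+.05*np.cos(1.047)])
o=c*[1,1,0]
print('knob pred',o+R@k,'top z',world(t,*T(614,170),z=.07),'scene z',world(s,*S(618,313),z=.07),'depth',world(s,*S(618,313)),world(t,*T(614,170)))
print('pipe', world(t,*T(345,210)), 'predicted pix knob',pix(t,o+R@k),T(614,170))
```

```text
[[ 0.575   0.2089  0.012 ]
 [ 0.4932  0.1766  0.012 ]
 [ 0.6976 -0.1051  0.012 ]
 [ 0.6166 -0.138   0.012 ]]
centre [0.59560033 0.03559981 0.012     ] len 0.33752296682916555 0.08766646406839713 yaw 21.36924996307045 21.830157266887685
front corners scene [0.48807008 0.16737985 0.012     ] [ 0.61723714 -0.13752238  0.006     ]
knob pred [ 0.60447145 -0.10589534  0.07000855] top z [ 0.60471009 -0.09895896  0.07      ] scene z [ 0.60255997 -0.101894    0.07      ] depth [ 0.59813772 -0.10468783  0.07645109] [ 0.60239144 -0.09840704  0.08010837]
pipe [0.59545038 0.03828924 0.0611002 ] predicted pix knob [347.27837462 233.1425702 ] (344.1590909090909, 233.25)
```

```bash
cat >> h.py <<'E'
from scipy.spatial.transform import Rotation as Ro
def togo(P):
    o=robot.get_obs(); R=Ro.from_quat(o['tool_rot']).as_matrix()
    print('t',o['time'],'tcp',o['position'].round(4),'ty deg',np.degrees(np.arctan2(R[1,1],R[0,1])).round(2),'F',np.round(o['ft_force'],1))
    print('shift cm',(R.T@(np.array(P)-o['position'])*100).round(2))
E
python3 -m pendant '[{"jaw":0,"linear":[0,0,0],"twist":-7},{"jaw":0,"linear":[0,0,0],"twist":-7},{"jaw":0,"linear":[0,0,0],"twist":-7},{"jaw":0,"linear":[0,0,0],"twist":-7},{"jaw":0,"linear":[0,0,0],"twist":-7},{"jaw":0,"linear":[0,0,0],"twist":-2}]' 5
python3 -c "
from h import *
togo([.36,.2,.2]); togo([.6146,-.134,.2])"
```

```text
time: 0.6
position: [0.167, 0.6018, 0.2389]
tool_rot: [-0.189, 0.982, -0.001, -0.0]
ft_force: [0.5, -0.9, -0.5]
grip_width: 0.0546
grip_force: 0.0
t 0.6 tcp [0.167  0.6018 0.2389] ty deg 111.76 F [ 0.5 -0.9 -0.5]
shift cm [ -3.04 -44.47   3.93]
t 0.6 tcp [0.167  0.6018 0.2389] ty deg 111.76 F [ 0.5 -0.9 -0.5]
shift cm [-14.3  -84.93   3.96]
```

```bash
python3 -m pendant '[{"jaw":0,"linear":[-0.2,-2,0],"twist":0},{"jaw":0,"linear":[-0.3,-3.7,0],"twist":0},{"jaw":0,"linear":[-0.3,-3.7,0],"twist":0},{"jaw":0,"linear":[-0.3,-3.7,0],"twist":0},{"jaw":0,"linear":[-0.3,-3.7,0],"twist":0},{"jaw":0,"linear":[-0.3,-3.7,0],"twist":0},{"jaw":0,"linear":[-0.3,-3.7,0],"twist":0},{"jaw":0,"linear":[-0.3,-3.7,0],"twist":0},{"jaw":0,"linear":[-0.3,-3.7,0],"twist":0},{"jaw":0,"linear":[-0.3,-3.7,0],"twist":0},{"jaw":0,"linear":[-0.2,-3.7,0],"twist":0},{"jaw":0,"linear":[-0.2,-2,0],"twist":0}]' 5
python3 -c "
from h import *
togo([.6146,-.134,.2])"
```

```text
time: 1.6
position: [0.3487, 0.2299, 0.2394]
tool_rot: [-0.185, 0.983, -0.001, -0.0]
ft_force: [0.7, 0.3, -0.1]
grip_width: 0.0006
grip_force: 0.0
t 1.6 tcp [0.3487 0.2299 0.2394] ty deg 111.37 F [ 0.7  0.3 -0.1]
shift cm [-11.5  -43.57   3.98]
```

```bash
python3 -m pendant '[{"jaw":0,"linear":[-1,-3,0],"twist":0},{"jaw":0,"linear":[-1,-3.8,0],"twist":0},{"jaw":0,"linear":[-1,-3.8,0],"twist":0},{"jaw":0,"linear":[-1,-3.8,0],"twist":0},{"jaw":0,"linear":[-1,-3.8,0.3],"twist":0},{"jaw":0,"linear":[-1,-3.8,0.5],"twist":0},{"jaw":0,"linear":[-1,-3.8,0.5],"twist":0},{"jaw":0,"linear":[-1,-3.8,0.5],"twist":0},{"jaw":0,"linear":[-1,-3.8,0.5],"twist":0},{"jaw":0,"linear":[-1,-3.8,0.5],"twist":0},{"jaw":0,"linear":[-1,-3.8,0.5],"twist":0},{"jaw":0,"linear":[-0.5,-1.5,0.5],"twist":0}]' 5
python3 -m pendant '[{"jaw":0,"linear":[0,0,0],"twist":0},{"jaw":0,"linear":[0,0,0],"twist":0},{"jaw":0,"linear":[0,0,0],"twist":0}]'
python3 - <<'E'
from h import *
togo([.6146,-.134,.2])
c=snap('wrist'); cv2.imwrite('pics/w1.png',c['color'])
E
```

```text
time: 2.6
position: [0.6138, -0.1257, 0.201]
tool_rot: [-0.185, 0.983, -0.002, 0.001]
ft_force: [0.9, -0.7, 0.8]
grip_width: 0.0001
grip_force: 0.0
time: 2.85
position: [0.6095, -0.1195, 0.201]
tool_rot: [-0.187, 0.982, 0.001, -0.001]
ft_force: [-0.4, -0.1, -0.1]
grip_width: 0.0001
grip_force: 0.0
t 2.85 tcp [ 0.6095 -0.1195  0.201 ] ty deg 111.5 F [-0.4 -0.1 -0.1]
shift cm [ 0.05 -1.53  0.1 ]
```

View pics/w1.png

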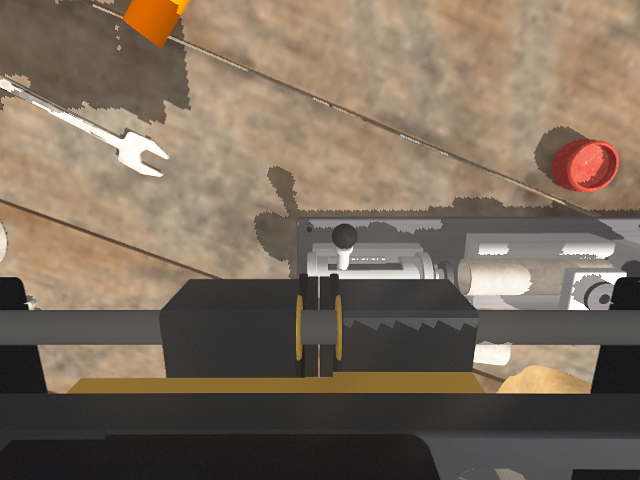

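The wrist view shows the knob at (344,236), the pin to its barrel slot below it, and the plate's -y front corner at (298,219). The spanner is at the left and the cap at the right, both clear.

Run:
```python
from h import *
c=load('wrist'); K=world(c,344,236,z=.07); print(K,world(c,344,236),'corner',world(c,298,218,z=.012))
ey=np.array([-.3665,.9304,0]); ex=np.array([.9304,.3665,0])
print('corner->knob in jig', (K-world(c,298,218,z=.012))@ex,(K-world(c,298,218,z=.012))@ey)
T=K-.035*ey-.002*ex; T[2]=.075; togo(T); print(pix(c,[.6037,-.1005,.07]))
```

```text
[ 0.60225123 -0.10160417  0.07      ] [ 0.60033565 -0.10305259  0.07885374] corner [ 0.6145426  -0.13849783  0.012     ]
corner->knob in jig 0.0020856378463565083 0.03883065493108177
t 2.9 tcp [ 0.6095 -0.1192  0.2014] ty deg 111.53 F [-0.8 -0.  -0.5]
shift cm [ 0.22 -1.62 12.64]
[344.59381766 238.17782515]
```

```bash
python3 -m pendant '[{"jaw":0,"linear":[0.2,-0.8,0],"twist":0},{"jaw":0,"linear":[0,-0.8,1],"twist":0},{"jaw":0,"linear":[0,0,2],"twist":0},{"jaw":0,"linear":[0,0,2.5],"twist":0},{"jaw":0,"linear":[0,0,2.5],"twist":0},{"jaw":0,"linear":[0,0,2],"twist":0},{"jaw":0,"linear":[0,0,1.5],"twist":0},{"jaw":0,"linear":[0,0,1.1],"twist":0},{"jaw":0,"linear":[0,0,0],"twist":0},{"jaw":0,"linear":[0,0,0],"twist":0},{"jaw":0,"linear":[0,0,0],"twist":0}]'
python3 -c "
from h import *
togo(np.array([.6025,-.1015,.075]))"
```

```text
time: 3.82
position: [0.6155, -0.1365, 0.0764]
tool_rot: [-0.186, 0.982, -0.001, 0.001]
ft_force: [0.7, -0.1, 0.3]
grip_width: 0.0001
grip_force: 0.0
t 3.8167 tcp [ 0.6155 -0.1365  0.0764] ty deg 111.49 F [ 0.7 -0.1  0.3]
shift cm [-0.07  3.73  0.14]
```

```bash
python3 -m pendant '[{"jaw":0,"linear":[0,0.3,0],"twist":0},{"jaw":0,"linear":[0,0.3,0],"twist":0},{"jaw":0,"linear":[0,0.3,0],"twist":0},{"jaw":0,"linear":[0,0.3,0],"twist":0},{"jaw":0,"linear":[0,0.3,0],"twist":0},{"jaw":0,"linear":[0,0.3,0],"twist":0},{"jaw":0,"linear":[0,0.3,0],"twist":0},{"jaw":0,"linear":[0,0.3,0],"twist":0}]'
python3 -m pendant '[{"jaw":0,"linear":[0,0.3,0],"twist":0},{"jaw":0,"linear":[0,0.3,0],"twist":0},{"jaw":0,"linear":[0,0.3,0],"twist":0},{"jaw":0,"linear":[0,0.3,0],"twist":0}]'
python3 - <<'E'
from h import *
togo(np.array([.6025,-.1015,.075]))
c=snap('scene'); a=c['color'][130:280,235:435]; cv2.imwrite('pics/s2.png',cv2.resize(a,None,fx=4,fy=4,interpolation=cv2.INTER_CUBIC))
E
```

```text
time: 4.48
position: [0.6064, -0.1146, 0.0758]
tool_rot: [-0.187, 0.982, -0.001, 0.0]
ft_force: [-0.6, -2.9, 0.2]
grip_width: 0.0003
grip_force: 1.7
time: 4.82
position: [0.6018, -0.1031, 0.0758]
tool_rot: [-0.187, 0.982, -0.001, 0.0]
ft_force: [0.0, -5.2, 0.3]
grip_width: 0.0003
grip_force: 2.4
t 4.8167 tcp [ 0.6018 -0.1031  0.0758] ty deg 111.5 F [ 0.  -5.2  0.3]
shift cm [-0.12  0.13  0.08]
```

View pics/s2.png

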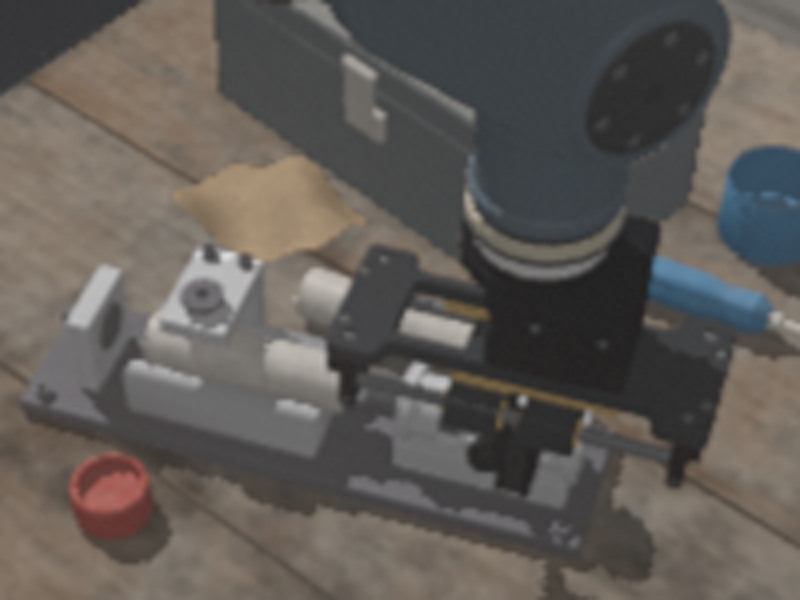

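The fingertip is behind the knob at s2 (485,455) and pushing it with 5 N. The body is well clear of the bridge and the pipe.

```bash
python3 -m pendant '[{"jaw":0,"linear":[0,0.25,0],"twist":0},{"jaw":0,"linear":[0,0.25,0],"twist":0},{"jaw":0,"linear":[0,0.25,0],"twist":0},{"jaw":0,"linear":[0,0.25,0],"twist":0},{"jaw":0,"linear":[0,0.25,0],"twist":0},{"jaw":0,"linear":[0,0.25,0],"twist":0}]'
python3 -m pendant '[{"jaw":0,"linear":[0,0.2,0],"twist":0},{"jaw":0,"linear":[0,0.2,0],"twist":0}]'
python3 -c "
from h import *
togo(np.array([.6025,-.1015,.075]))"
```

```text
time: 5.37
position: [0.5961, -0.0887, 0.0757]
tool_rot: [-0.186, 0.982, -0.0, 0.0]
ft_force: [-0.2, -4.5, 0.7]
grip_width: 0.0007
grip_force: 2.4
time: 5.53
position: [0.5946, -0.0849, 0.0757]
tool_rot: [-0.186, 0.982, -0.0, 0.0]
ft_force: [0.8, -5.4, 1.6]
grip_width: 0.0004
grip_force: 2.4
t 5.5333 tcp [ 0.5946 -0.0849  0.0757] ty deg 111.49 F [ 0.8 -5.4  1.6]
shift cm [-0.13 -1.83  0.07]
```

```bash
python3 -m pendant '[{"jaw":0,"linear":[0,0.15,0],"twist":0},{"jaw":0,"linear":[0,0.15,0],"twist":0}]'
python3 -m pendant '[{"jaw":0,"linear":[0,0.1,0],"twist":0},{"jaw":0,"linear":[0,0.1,0],"twist":0}]'
python3 -c "
from h import *
togo(np.array([.6025,-.1015,.075]))"
```

```text
time: 5.7
position: [0.5934, -0.0821, 0.0756]
tool_rot: [-0.186, 0.982, -0.0, 0.0]
ft_force: [0.4, -5.0, 1.7]
grip_width: 0.0001
grip_force: 2.4
time: 5.87
position: [0.5927, -0.0802, 0.0756]
tool_rot: [-0.186, 0.982, -0.0, 0.0]
ft_force: [0.5, -5.1, 1.5]
grip_width: 0.001
grip_force: 2.3
t 5.8667 tcp [ 0.5927 -0.0802  0.0756] ty deg 111.49 F [ 0.5 -5.1  1.5]
shift cm [-0.13 -2.34  0.06]
```

```bash
for i in 1 2 3; do python3 -m pendant '[{"jaw":0,"linear":[0,0.1,0],"twist":0},{"jaw":0,"linear":[0,0.1,0],"twist":0}]' | grep -E "position|ft"; done
python3 -c "
from h import *
togo(np.array([.6025,-.1015,.075]))"
```

```text
position: [0.592, -0.0784, 0.0755]
ft_force: [0.4, -5.0, 0.1]
position: [0.5914, -0.077, 0.0756]
ft_force: [-0.2, -8.3, 1.1]
position: [0.5915, -0.0767, 0.0759]
ft_force: [0.2, -11.1, 0.8]
t 6.3667 tcp [ 0.5915 -0.0767  0.0759] ty deg 111.57 F [  0.2 -11.1   0.8]
shift cm [-0.11 -2.71  0.1 ]
```

```bash
python3 -m pendant '[{"jaw":0,"linear":[0,0.1,0],"twist":0},{"jaw":0,"linear":[0,0.1,0],"twist":0},{"jaw":0,"linear":[0,0,0],"twist":0}]'
python3 - <<'E'
from h import *
togo(np.array([.6025,-.1015,.075]))
c=snap('wrist'); cv2.imwrite('pics/w2.png',c['color'])
E
```

```text
time: 6.62
position: [0.5914, -0.0765, 0.076]
tool_rot: [-0.187, 0.982, -0.003, 0.001]
ft_force: [1.4, -13.6, -0.1]
grip_width: 0.0006
grip_force: 6.7
t 6.6167 tcp [ 0.5914 -0.0765  0.076 ] ty deg 111.59 F [  1.4 -13.6  -0.1]
shift cm [-0.11 -2.74  0.12]
```

View pics/w2.png

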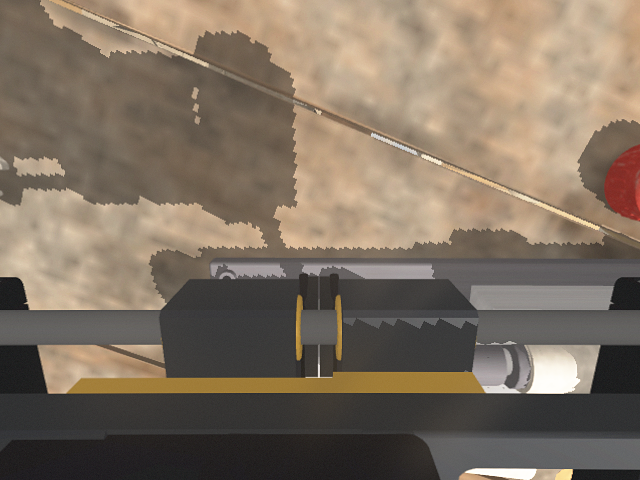

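The push ended at a hard stop: the tool stood still while the force rose to 13.6 N, at about the 46 mm expected. The pad is on the pipe at (515,365). Now I'll back off, rise and check.

```bash
python3 -m pendant '[{"jaw":0,"linear":[0,-0.5,0],"twist":0},{"jaw":0,"linear":[0,-1,0],"twist":0},{"jaw":0,"linear":[0,-0.5,-1],"twist":0},{"jaw":0,"linear":[0,0,-2],"twist":0},{"jaw":0,"linear":[0,0,-3],"twist":0},{"jaw":0,"linear":[0,0,-3],"twist":0},{"jaw":0,"linear":[0,0,-2],"twist":0},{"jaw":0,"linear":[0,0,0],"twist":0},{"jaw":0,"linear":[0,0,0],"twist":0}]'
python3 - <<'E'
from h import *
togo(np.array([.5838,-.0595,.120]))
c=snap('wrist'); cv2.imwrite('pics/w3.png',c['color'])
print(pix(c,[.5856,-.0587,.07]))
E
```

```text
time: 7.42
position: [0.5976, -0.0909, 0.1872]
tool_rot: [-0.186, 0.982, -0.0, 0.001]
ft_force: [1.2, 0.7, 0.4]
grip_width: 0.0006
grip_force: 0.0
t 7.4167 tcp [ 0.5976 -0.0909  0.1872] ty deg 111.5 F [1.2 0.7 0.4]
shift cm [0.14 3.43 6.72]
[366.01975686 241.20982727]
```

View pics/w3.png

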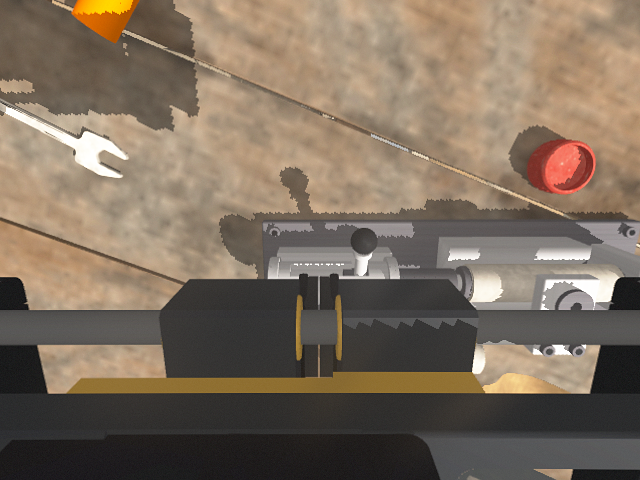

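The knob is at (364,241), within 1 mm of the prediction for the far end (366,241), and the pad bears on the pipe. Next I'll go over the knob.

```bash
python3 -m pendant '[{"jaw":0,"linear":[0.5,1.5,1],"twist":0},{"jaw":0,"linear":[0.1,1.7,2],"twist":0},{"jaw":0,"linear":[0,0,2.2],"twist":0},{"jaw":0,"linear":[0,0,2],"twist":0},{"jaw":0,"linear":[0,0,0.8],"twist":0},{"jaw":0,"linear":[0,0,0],"twist":0},{"jaw":0,"linear":[0,0,0],"twist":0}]'
python3 -c "
from h import *
togo(np.array([.5813,-.0614,.0607]))"
```

```text
time: 8.05
position: [0.5793, -0.0638, 0.1046]
tool_rot: [-0.186, 0.982, 0.001, -0.001]
ft_force: [-0.3, -0.1, 0.2]
grip_width: 0.0006
grip_force: 0.0
t 8.05 tcp [ 0.5793 -0.0638  0.1046] ty deg 111.47 F [-0.3 -0.1  0.2]
shift cm [-0.28  0.14  4.39]
```

```bash
python3 -m pendant '[{"jaw":0,"linear":[-0.2,0.15,0],"twist":0},{"jaw":0,"linear":[0,0,0.3],"twist":0},{"jaw":0,"linear":[0,0,0.3],"twist":0},{"jaw":0,"linear":[0,0,0.3],"twist":0},{"jaw":0,"linear":[0,0,0.3],"twist":0},{"jaw":0,"linear":[0,0,0.3],"twist":0},{"jaw":0,"linear":[0,0,0.3],"twist":0}]'
python3 -m pendant '[{"jaw":0,"linear":[0,0,0.2],"twist":0},{"jaw":0,"linear":[0,0,0.2],"twist":0}]'
python3 -c "
from h import *
togo(np.array([.5813,-.0614,.0607]))"
```

```text
time: 8.63
position: [0.581, -0.0619, 0.0874]
tool_rot: [-0.186, 0.982, 0.0, -0.0]
ft_force: [0.6, -0.3, 0.8]
grip_width: 0.0006
grip_force: 0.3
time: 8.8
position: [0.581, -0.0618, 0.0832]
tool_rot: [-0.186, 0.982, 0.0, -0.0]
ft_force: [-0.4, 0.9, 0.8]
grip_width: 0.0006
grip_force: 0.3
t 8.8 tcp [ 0.581  -0.0618  0.0832] ty deg 111.48 F [-0.4  0.9  0.8]
shift cm [-0.04  0.02  2.25]
```

```bash
python3 -m pendant '[{"jaw":0,"linear":[0,0,0.25],"twist":0},{"jaw":0,"linear":[0,0,0.25],"twist":0},{"jaw":0,"linear":[0,0,0.25],"twist":0},{"jaw":0,"linear":[0,0,0.25],"twist":0},{"jaw":0,"linear":[0,0,0.25],"twist":0},{"jaw":0,"linear":[0,0,0.25],"twist":0}]' | grep -E "pos|ft"
for i in 1 2 3; do python3 -m pendant '[{"jaw":0,"linear":[0,0,0.1],"twist":0},{"jaw":0,"linear":[0,0,0.1],"twist":0}]' | grep -E "pos|ft"; done
```

```text
position: [0.5811, -0.0618, 0.0683]
ft_force: [-0.7, -0.6, 0.4]
position: [0.5811, -0.0618, 0.0663]
ft_force: [0.3, 0.3, 0.3]
position: [0.5811, -0.0618, 0.0645]
ft_force: [0.1, 0.7, 0.3]
position: [0.5811, -0.0618, 0.0625]
ft_force: [0.5, 0.5, -0.2]
```

```bash
for i in 1 2 3; do python3 -m pendant '[{"jaw":0,"linear":[0,0,0.1],"twist":0},{"jaw":0,"linear":[0,0,0.1],"twist":0}]' | grep -E "pos|ft"; done
```

```text
position: [0.5812, -0.0618, 0.0606]
ft_force: [-1.2, -0.5, 4.1]
position: [0.5813, -0.062, 0.0598]
ft_force: [-3.0, -0.1, 14.3]
position: [0.5816, -0.0623, 0.0591]
ft_force: [-4.6, -1.2, 22.2]
```

A hard stop came at TCP z of about 0.060, as predicted for the locked handle. I'll lift off and check.

```bash
python3 -m pendant '[{"jaw":0,"linear":[0,0,-0.5],"twist":0},{"jaw":0,"linear":[0,0,-2],"twist":0},{"jaw":0,"linear":[0,0,-3],"twist":0},{"jaw":0,"linear":[0,0,-3],"twist":0},{"jaw":0,"linear":[0,-2,-3],"twist":0},{"jaw":0,"linear":[0,-3,-2],"twist":0},{"jaw":0,"linear":[0,-3,-1],"twist":0},{"jaw":0,"linear":[0,-3,0],"twist":0},{"jaw":0,"linear":[0,-3,0],"twist":0},{"jaw":0,"linear":[0,-3,0],"twist":0},{"jaw":0,"linear":[0,0,0],"twist":0},{"jaw":0,"linear":[0,0,0],"twist":0}]' | grep -E "pos|ft"
python3 - <<'E'
from h import *
c=snap('scene'); a=c['color'][180:280,235:400]; a=cv2.resize(a,None,fx=4.8,fy=4.8,interpolation=cv2.INTER_CUBIC); cv2.imwrite('pics/s4.png',a)
ex=np.array([.9304,.3665,0]);ey=np.array([-.3665,.9304,0]);K=np.array([.6025,-.1015,.07])+.046*ey
for q in(0,.75):
    p=K+ex*(.0433-.05*np.sin(1.047+q)); p[2]=.045+.05*np.cos(1.047+q); print(q,(pix(c,p)-[235,180])*4.8)
E
```

```text
position: [0.6434, -0.2216, 0.201]
ft_force: [-0.9, 0.1, -0.0]
0 [515.58289988 284.98112608]
0.75 [509.68948983 344.05000536]
```

View pics/s4.png

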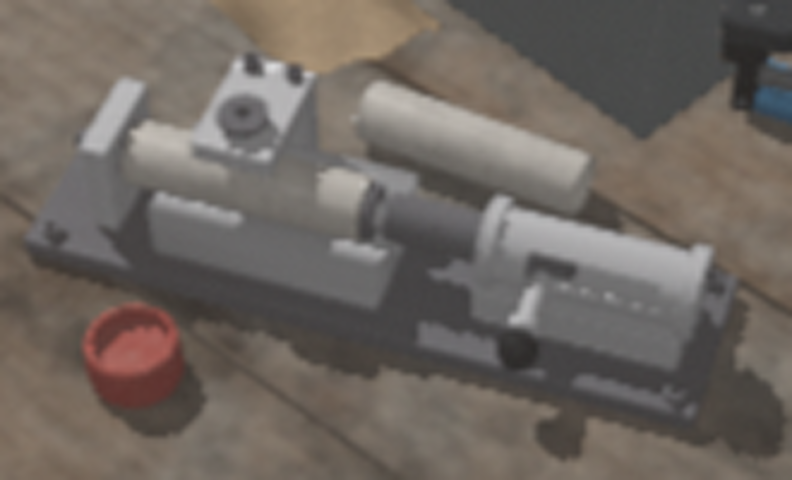

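The knob is at (517,348), where the locked position was predicted (510,344). The pipe bears on the end stop at (130,150) with the pad on its other end, and the spare pipe and cap have not moved.

```bash
python3 -c "
from rig import robot
print(robot.hand_in())"
```

```text
the job is handed in; nothing more can be done
None
```

The job is handed in: the pipe bears on the end stop and the handle is pressed down and locked in the cross slot, with the highest measured push 22 N and about 10 s of the 38 s used.

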